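# Lock the tube-lens retaining ring with the pin spanner

### The arm

A 6-joint arm with a two-finger parallel gripper is mounted at the origin on the work surface. World frame = base frame: x ahead of the robot, y to its left, z up, the work surface at z = 0. Lengths are in m, angles in rad, forces in N, time in s.
With the tool pointing down it reaches from about 0.375 to 0.9 m from the base axis. Payload 3.1 kg.
Tool frame: the origin (TCP) lies between the finger pads; the fingertips stand 19 mm ahead of it and the grasp point (between the pads) is the TCP; z points along the fingers, y is the direction in which the jaws open and shut (so a half turn about z gives the same grasp; the last joint's range is limited). The gripper opens to 87 mm and grips with 3 to 60 N. Pads are 19 mm wide; open, the fingers measure 117 mm over their backs; the gripper's body (75 mm by 190 mm) begins 51 mm behind the grasp point.
Start: joints at [1.077, 0.527, 1.433, -0, 1.181, -0.178], TCP at [0.193, 0.594, 0.242] pointing down, gripper open.
Joint ranges: [-3.08, 3.08], [-0.75, 2.2], [0.22, 2.44], [-1.43, 4.57], [0, 2.65], [-2.85, 2.85]. Speed limits (rad/s): [2.79, 2.79, 3.14, 3.14, 3.14, 3.14].

### API

Orientations are given as a unit quaternion [x, y, z, w].
In Python, from rig import robot gives the robot as it stands.
- The arm moves only by the tool apply_moves, never from a script. Its argument "series" is a list of rows, each a list of 7 numbers: the shift along the tool's x, y, z in cm, then the turn, a rotation vector about the tool's x, y, z in degrees, then the opening, from 0 (shut) to 1 (fully open). In form: [[dx, dy, dz, rx, ry, rz, grip], ...]. A call has 1 to 5 rows; each row is the pose to reach, as a shift and turn from the pose commanded when the call began, along the tool's axes at that moment; what a row does not reach only later rows make up. A row lasts 1/12 s, in which the tool goes at most 41.7 mm and 7.16 degrees, less where a joint would pass 70% of its speed; a pose out of reach is approached as far as the arm can. A call with a gripper value outside its range is refused whole. The fingers move at their own pace and stop on an object; "newtons" is the grip in N (left out, the last holds). Time passes only in rows, so rows that repeat a pose let the fingers close. It gives the time, the measured TCP pose, the force and the opening at its end, in the units of the state.
- robot.get_obs(): the state, without advancing time (a new reading comes with each control period).
- robot.camera(name): name is "scene" or "top" or "wrist"; returns the picture (480x640x3 uint8, red, green, blue); there is no depth.
- robot.camera_params(name): a dict with "mtx" (3x3 intrinsics, pixels), "origin" and "rotation" of the camera in the world. Camera axes: x right, y down, z forward; pixel columns grow to the right and rows downward; lengths in m; the calibration is good to about 2 mm. The wrist camera is an equidistant fisheye: a pixel r from the principal point sees the ray r / f radians off the axis. A picture is of the moment at which its call begins: read the wrist's pose just before it. camera_params takes no time and is no camera call; for the wrist camera it gives the pose at the moment of the call.
- robot.hand_in(): hands the job in, once; it reports no verdict.
The state is a dict: "time": time; "q": joint angles; "joint_velocities": joint speeds; "joint_torque": joint torques, N m; "position": TCP position; "tool_rot": TCP orientation; "ft_force": force on the tool from outside, world axes, zero at the start; "moment": the same for the moment, N m; "grip_width": finger opening in m.
Only numpy, scipy, OpenCV 4.12 (cv2) and the standard library are available. Lean on these libraries where they do the work, as an engineer would, in place of code of your own. Each camera call takes 0.05 s, during which the arm holds its last target. There are 200 camera calls.

### The job

The retaining ring recessed in the leaning microscope tube is still loose. Take the two-pin spanner from its holder, put both pins into the ring's two holes and turn the ring clockwise (looking into the mouth) until its lug has clicked past the spring catch, then stand the spanner back upright in its holder. Leave the other things on the bench where they stand.

Things in the scene. Friction and masses are not known exactly. Their poses are not given: they have to be found in the camera images.
- head: Service stand that carries the white microscope tube; fixed to the bench. Black base plate 170 x 124 x 16 mm, two aluminium cheeks (10 mm thick, top at 116 mm, inner faces 84 mm apart). Origin: centre of the underside, z up. The tube, 82 mm in diameter, leans 30 degrees from vertical towards this body's -x side (about towards the robot)
- tube_mouth (a point): Centre of the tube's open mouth, in the plane of its rim (68 mm wide inside, 82 outside), about 155 mm above the bench. z points out along the tube's axis, 30 degrees from vertical. A catch housing 16 x 18 mm sits outside the rim on its +y side and stands 2 mm above it
- ring_mid (a point): Centre of the outer face of the aluminium retaining ring (outer diameter 67, bore 33, thickness 9 mm), 6 mm below the tube's rim. z points out along the tube's axis, x runs through the two pin holes; it turns with the ring. Under the ring is a solid floor: pins can go 9 mm below its face. A 4 mm round lug stands 4.5 mm out of the face at (0, 30.5) mm
- ring_hole_a (a point): Mouth of one pin hole in the ring's face, at x = +24 mm from ring_mid: round, 8 mm in diameter, 9 mm deep
- ring_hole_b (a point): Mouth of the other pin hole, at x = -24 mm from ring_mid, the same size; the two are interchangeable
- ring (a joint): Turn of the ring in rad: grows clockwise looking into the mouth (negative about ring_mid's z). Starts at 0 to 0.35; the lug meets the catch at about 0.7 and has clicked past it at about 0.95; hard stop at 1.15. It stays where left; drag about 0.06 N m, up to about 0.25 N m at the catch
- catch (a joint): Outward slide of the spring catch in m: 0 at rest; rises to about 0.004 while the lug rides over it and snaps back to 0 behind the lug, which then cannot return
- spanner: Steel two-pin spanner, 96 mm tall, about 180 g, loose, standing upright in the holder. Origin: midway between the pin tips; z up along the handle, x from pin to pin. Pins 5 mm diameter, round-ended, at x = -24 and +24 mm, z 0 to 16. Head: flat bar 62 (x) x 28 (y) mm, z 16 to 28. Shaft 14 mm diameter. Black grip block 30 (x) x 18 (y) mm, z 62 to 96
- spanner_grip (a point): Centre of the spanner's grip block, 79 mm above the pin tips; axes as the spanner's. Grasp it across its 18 mm (y)
- stand: Spanner holder: grey block 100 (x) x 60 (y) x 24 mm, fixed to the bench, with a slot 62 (x) x 14 (y) mm through its middle. Origin: centre of the underside. The spanner's head rests on top across the slot with the pins hanging in it, x along x (either way round)
- stand_seat (a point): Centre of the slot's mouth in the holder's top face, 24 mm above the bench. When the spanner is fully home its origin (pin tips) is 16 mm below this point
- reagent: Amber bottle, 52 mm diameter, 110 mm tall; leave alone. Origin at the centre of its underside
- eyepiece: Black eyepiece standing on end, 42 mm diameter, 56 mm tall; leave alone. Origin at the centre of its underside
- dishes: Stack of three clear dishes, 60 mm diameter, 40 mm tall; leave alone. Origin at the centre of its underside
- lenscap: Black disc-shaped cap, 60 mm diameter, 12 mm thick, lying flat; leave alone. Origin at the centre of its underside
There are look-alikes about, which are no part of the job. What is shaped like the spanner but yellow is not meant.

How it is judged:
On the way, in this order (a step that is already met when the one before it is completed fails the run):
1. both spanner pins are in the ring's holes while the ring is still loose (z of spanner in the frame of ring_mid below -0.004 m and distance between spanner and ring_mid below 0.012 m and angle between the x axis of spanner and the x axis of ring_mid, either way round below 0.2 rad and value of joint ring below 0.6 rad), for 0.1 s.
2. with the pins still in its holes the ring is turned past the catch, which has snapped back (value of joint ring above 0.9 rad and value of joint catch below 0.001 m and z of spanner in the frame of ring_mid below -0.001 m and distance between spanner and ring_mid below 0.012 m), for 0.1 s.
At the end, for the whole second after the job is handed in: The ring is locked past the catch (joint over 0.9 rad, catch back within 1 mm of rest), and the spanner stands at rest in its holder: pin tips at least 13 mm below the holder's top, within 8 mm of the slot's centre, handle within 0.1 rad of vertical (value of joint ring above 0.9 rad and value of joint catch below 0.001 m and horizontal distance between spanner and stand_seat below 0.008 m and z of spanner in the frame of stand_seat below -0.013 m and angle between spanner's own z axis and vertical below 0.1 rad and linear speed of spanner below 0.02 m/s); the robot touches nothing.
It fails at once if a bystander is shifted by more than 25 mm or tipped over (distance of any of reagent, eyepiece, dishes, lenscap from where it was at the start of the episode above 0.025 m or angle between any of reagent, eyepiece, dishes's own z axis and vertical above 0.5 rad).
It also fails if it takes over 53 s, if anything falls off the work surface, if the arm or the gripper's body presses on something with over 40 N, if the wrist force passes 120 N, or if a joint passes its speed limit or range.

## Working session

There is one attempt and no reset: what is moved stays moved. The work goes in short steps, Python scripts to look and compute and a tool call to move; the robot and the scene stay as the last step left them, time stands still between calls to the robot, and variables do not carry over. Pictures are saved under pics/ and viewed, about 8 in all and at most 12, crops included, and the job is handed in when it is done.

Besides the shell and the picture viewer there is one more tool, called as a command line: name --pt "numbers of a row" for each row, then --argument value for the rest. apply_moves: Moves the arm, as the interface text tells. Its arguments: {"type":"object","properties":{"series":{"type":"array"},"newtons":{"type":"number"}},"required":["series"]}

```bash
mkdir -p pics; ls; cat > h.py <<'E'
import numpy as np,cv2
from rig import robot
from scipy.spatial.transform import Rotation as R
def snap(n,f):
    p=robot.camera_params(n); im=robot.camera(n); cv2.imwrite('pics/'+f,im[:,:,::-1]); return im,p
def par(p): return np.array(p['mtx']),np.array(p['origin']),np.array(p['rotation'])
def ray(p,uv,fish=False):
    K,o,r=par(p); x=(uv[0]-K[0,2])/K[0,0]; y=(uv[1]-K[1,2])/K[1,1]
    if fish:
        t=np.hypot(x,y); d=np.array([x/t*np.sin(t),y/t*np.sin(t),np.cos(t)]) if t>0 else np.array([0,0,1.])
    else: d=np.array([x,y,1.]);d/=np.linalg.norm(d)
    return o,r@d
def atz(p,uv,z,fish=False):
    o,d=ray(p,uv,fish); return o+d*(z-o[2])/d[2]
def proj(p,P,fish=False):
    K,o,r=par(p); c=(np.atleast_2d(P)-o)@r
    if fish:
        t=np.arctan2(np.hypot(c[:,0],c[:,1]),c[:,2]); s=t/np.maximum(np.hypot(c[:,0],c[:,1]),1e-9); xy=c[:,:2]*s[:,None]
    else: xy=c[:,:2]/c[:,2:]
    return xy*[K[0,0],K[1,1]]+K[:2,2]
def meet(a,b):
    (o1,d1),(o2,d2)=a,b; s=np.linalg.lstsq(np.c_[d1,-d2],o2-o1,rcond=None)[0]
    A,B=o1+s[0]*d1,o2+s[1]*d2; return (A+B)/2,np.linalg.norm(A-B)
E
python3 - <<'E'
from h import *
for n in ('scene','top','wrist'):
    im,p=snap(n,n+'0.png'); print(n,p)
print(robot.get_obs())
E
```

```text
pics
scene {'mtx': array([[452.42573905,   0.        , 319.21296171],
       [  0.        , 452.42573905, 236.63060834],
       [  0.        ,   0.        ,   1.        ]]), 'origin': array([1.10933583, 0.0349684 , 0.73809791]), 'rotation': array([ 0.63070169,  0.68380957, -0.26813506, -0.25044647])}
top {'mtx': array([[484.87221822,   0.        , 319.554399  ],
       [  0.        , 484.87221822, 238.70420222],
       [  0.        ,   0.        ,   1.        ]]), 'origin': array([0.46638044, 0.01127021, 0.99243996]), 'rotation': array([-0.69563483,  0.71639385, -0.03961964,  0.03608762])}
wrist {'mtx': array([[371.64829954,   0.        , 317.31625406],
       [  0.        , 371.64829954, 242.33720563],
       [  0.        ,   0.        ,   1.        ]]), 'origin': array([0.12628121, 0.61584833, 0.38525333]), 'rotation': array([0.80228431, 0.58250725, 0.07590048, 0.10613342])}
{'time': 0.15, 'q': array([ 1.07751870e+00,  5.28237750e-01,  1.43358503e+00, -3.86020704e-05,
        1.18137447e+00, -1.78527749e-01]), 'joint_velocities': array([ 0.00023888, -0.00215147, -0.00484867,  0.00069261, -0.00100119,
       -0.00127885]), 'joint_torque': array([-9.39847769e-05, -4.40432203e+01, -1.76842475e+01,  6.33036322e-02,
        5.52730320e-02, -1.05489219e-04]), 'position': array([0.1932385 , 0.59383815, 0.24081284]), 'tool_rot': array([ 1.56718828e-01,  9.87642934e-01, -7.63345040e-04, -2.47602646e-04]), 'ft_force': array([-0.24137443,  0.22202359,  0.5840952 ]), 'moment': array([ 0.0011857 , -0.00848616,  0.04292337]), 'grip_width': 0.08710573618790131}
```

Rotations are quaternions; fix the helper.

```bash
sed -i "s/np.array(p\['rotation'\])/R.from_quat(p['rotation']).as_matrix()/" h.py
```

```text
(no output)
```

View pics/top0.png

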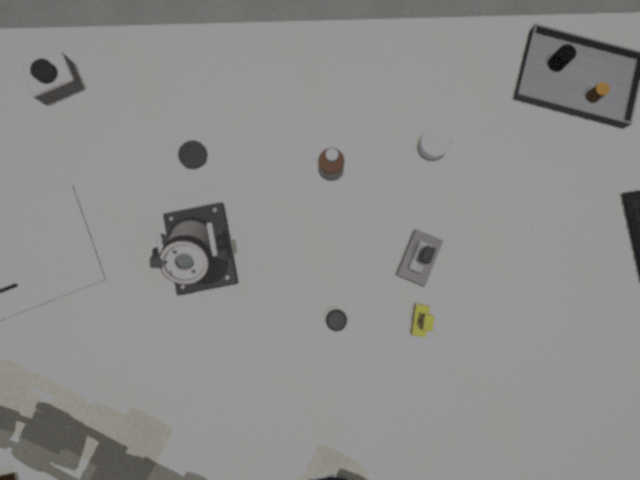

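View pics/scene0.png

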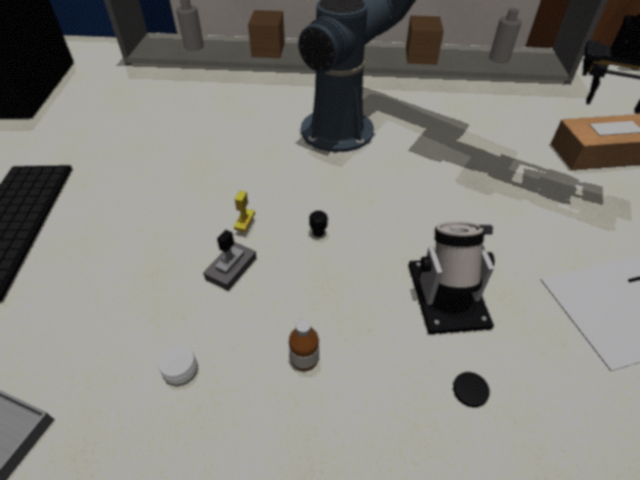

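The top view shows the head at (195,250), the ring at (185,262), the grey holder with the black-gripped spanner at (420,257), the yellow look-alike at (422,320) and the eyepiece at (337,320). I'll enlarge the head and holder.

```bash
python3 - <<'E'
from h import *
im=cv2.imread('pics/top0.png')
a=cv2.resize(im[198:298,143:243],(600,600),interpolation=cv2.INTER_CUBIC)
b=cv2.resize(im[225:292,390:447],None,fx=6,fy=6,interpolation=cv2.INTER_CUBIC)[:400,:200]
b=cv2.resize(im[225:291,395:445],(200*2//2,264),interpolation=cv2.INTER_CUBIC)
c=np.zeros((600,800,3),np.uint8);c[:,:600]=a;c[:264,600:]=b
cv2.imwrite('pics/c1.png',c)
p=robot.camera_params('top')
for n,uv,z in (('basec1',(165,213),.016),('basec2',(225,204),.016),('basec3',(237,284),.016),('basec4',(177,293),.016),('ring',(185,262),.15),('st',(420,257),.024),('grip',(426,255),.09),('yel',(424,320),.05),('eye',(337,320),.05)):
    print(n,atz(p,uv,z).round(3))
E
```

```text
basec1 [0.633 0.318 0.016]
basec2 [0.648 0.196 0.016]
basec3 [0.485 0.173 0.016]
basec4 [0.47  0.293 0.016]
ring [0.523 0.241 0.15 ]
st [ 0.528 -0.195  0.024]
grip [ 0.527 -0.192  0.09 ]
yel [ 0.405 -0.191  0.05 ]
eye [ 0.41  -0.024  0.05 ]
```

View pics/c1.png

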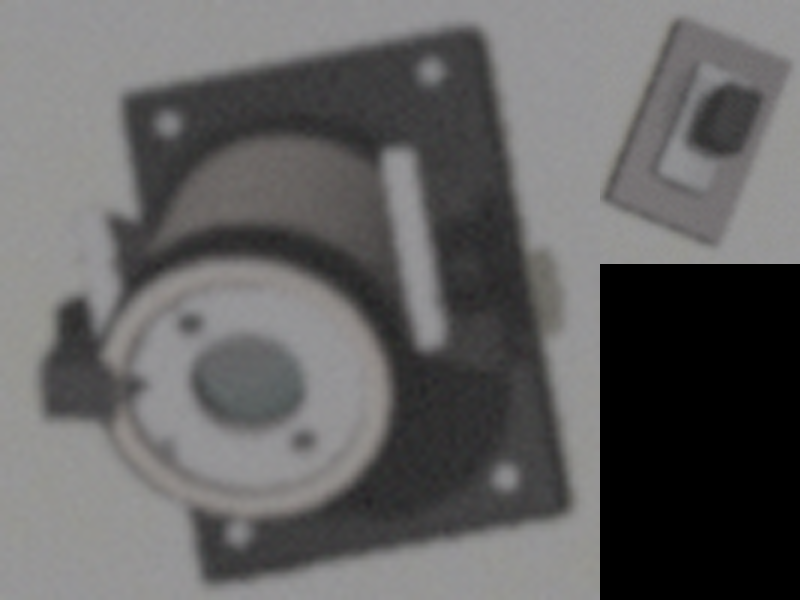

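The crop gives ring holes at crop (190,323) and (303,440), lug at (165,447), catch at (130,383), and holder corners at roughly (680,18), (790,62), (717,245), (603,200). Next I turn these into poses.

```bash
python3 - <<'E'
from h import *
p=robot.camera_params('top'); s=robot.get_obs()
f=lambda u,v:((u+.5)/6+143-.5,(v+.5)/6+198-.5)
g=lambda u,v:((u-600+.5)/4+395-.5,(v+.5)/4+225-.5)
C=[atz(p,f(*c),.016) for c in ((123,95),(487,28),(570,510),(207,583))]
C=np.array(C); cen=C.mean(0); dx=(C[0]+C[1]-C[2]-C[3])[:2]/2; dy=(C[0]+C[3]-C[1]-C[2])[:2]/2
print('head',cen,np.linalg.norm(dx),np.linalg.norm(dy),np.degrees(np.arctan2(dx[1],dx[0])),np.degrees(np.arctan2(-dy[0],dy[1])))
S=np.array([atz(p,g(*c),.024) for c in ((680,18),(790,62),(717,245),(603,200))])
ex=(S[0]+S[1]-S[2]-S[3])[:2]/2; ey=(S[0]+S[3]-S[1]-S[2])[:2]/2
print('stand',S.mean(0),np.linalg.norm(ex),np.linalg.norm(ey),np.degrees(np.arctan2(ex[1],ex[0])),np.degrees(np.arctan2(-ey[0],ey[1])))
print('grip top',atz(p,g(728,118),.104))
yaw=np.arctan2(dx[1],dx[0]); n=np.array([-.5*np.cos(yaw),-.5*np.sin(yaw),.866])
m=atz(p,np.mean([f(190,323),f(303,440)],0),.1498)
def onpl(uv):
    o,d=ray(p,uv); return o+d*((m-o)@n)/(d@n)
A,B,L=[onpl(f(*c)) for c in ((190,323),(303,440),(165,447))]
ey_=np.cross([0,0,1],[np.cos(yaw),np.sin(yaw),0]); ex_=np.cross(ey_,n)
print('ring',m,A,B,np.linalg.norm(A-B),'lug r',np.linalg.norm(L-m),(A-B)@(L-m))
for v in(A-B,L-m): print(np.degrees(np.arctan2(v@ey_,v@ex_)))
T=R.from_quat(s['tool_rot']).as_matrix(); c=robot.camera_params('wrist')
print('T',T.round(3)); print('cam in tool',T.T@(c['origin']-s['position']),(T.T@R.from_quat(c['rotation']).as_matrix()).round(3))
E
```

```text
head [0.55969196 0.24600955 0.016     ] 0.16700737646537792 0.12391651881828158 9.488205066397716 9.317476447392687
stand [ 0.52715979 -0.19307968  0.024     ] 0.09968819542471892 0.059903528800748895 -25.08428309885518 -23.54384820675763
grip top [ 0.52759494 -0.19046126  0.104     ]
ring [0.52457704 0.24288721 0.1498    ] [0.54109757 0.2561272  0.16046805] [0.50769877 0.22936051 0.13890094] 0.04792781532532693 lug r 0.03236524207399405 -7.23177915876781e-05
25.847266715155946
118.51838046356471
T [[-0.951  0.31  -0.001]
 [ 0.31   0.951 -0.001]
 [ 0.    -0.002 -1.   ]]
cam in tool [ 7.05084869e-02  2.59699783e-05 -1.44541793e-01] [[-0.    -0.966 -0.259]
 [ 1.    -0.    -0.   ]
 [-0.    -0.259  0.966]]
```

```bash
cat >> h.py <<'E'
def frame(x,z):
    z=np.array(z,float);z/=np.linalg.norm(z);x=np.array(x,float);x-=x@z*z;x/=np.linalg.norm(x);return np.c_[x,np.cross(z,x),z]
def to(pos,M,msg='',start=None):
    s=robot.get_obs(); P,T=(s['position'],R.from_quat(s['tool_rot']).as_matrix()) if start is None else start
    print(msg,'d cm',(T.T@(np.array(pos)-P)*100).round(2),'rot deg',np.degrees(R.from_matrix(T.T@M).as_rotvec()).round(2)); return np.array(pos),M
def yawx(a,z=(0,0,-1)): return frame([np.cos(np.radians(a)),np.sin(np.radians(a)),0],z)
E
python3 - <<'E'
from h import *
to([.527,-.192,.20],yawx(155.5))
E
```

```text
d cm [-56.06 -64.39   4.17] rot deg [-0.09 -0.01  6.47]
```

apply_moves --pt "-2.7 -3.1 0.2 0 0 0 1" --pt "-5.4 -6.2 0.4 0 0 0 1" --pt "-8.1 -9.3 0.6 0 0 0 1" --pt "-10.8 -12.4 0.8 0 0 0 1" --pt "-13.5 -15.5 1 0 0 0 1"

```text
time: 0.57
position: [0.2739, 0.4033, 0.2313]
tool_rot: [0.156, 0.988, -0.0, -0.0]
ft_force: [-0.0, 1.1, -0.0]
grip_width: 0.0872
```

apply_moves --pt "-2.7 -3.1 0.2 0 0 0 1" --pt "-5.4 -6.2 0.4 0 0 0 1" --pt "-8.1 -9.3 0.6 0 0 0 1" --pt "-10.8 -12.4 0.8 0 0 0 1" --pt "-13.5 -15.5 1 0 0 0 1"

```text
time: 0.98
position: [0.3544, 0.2141, 0.2215]
tool_rot: [0.156, 0.988, 0.0, 0.0]
ft_force: [1.0, -0.4, 0.7]
grip_width: 0.0869
```

apply_moves --pt "-2.7 -3.1 0.2 0 0 0 1" --pt "-5.4 -6.2 0.4 0 0 0 1" --pt "-8.1 -9.3 0.6 0 0 0 1" --pt "-10.8 -12.4 0.8 0 0 0 1" --pt "-13.5 -15.5 1 0 0 0 1"

```text
time: 1.4
position: [0.4349, 0.0247, 0.2115]
tool_rot: [0.157, 0.988, 0.0, -0.0]
ft_force: [0.6, 1.1, -0.0]
grip_width: 0.087
```

apply_moves --pt "-2.7 -3.1 0.2 0 0 0 1" --pt "-5.4 -6.2 0.4 0 0 0 1" --pt "-8.1 -9.3 0.6 0 0 3.2 1" --pt "-10.8 -12.4 0.8 0 0 6.5 1" --pt "-13.5 -15.5 1 0 0 6.5 1"

```text
time: 1.82
position: [0.5152, -0.1645, 0.2012]
tool_rot: [0.214, 0.977, 0.0, -0.0]
ft_force: [0.1, -0.3, 0.2]
grip_width: 0.0874
```

```bash
python3 - <<'E'
from h import *
s=robot.get_obs();print(s['time'],s['q'].round(2),s['joint_velocities'].round(2),s['position'])
to([.527,-.192,.20],yawx(155.5))
E
```

```text
1.8167 [-0.52  0.47  1.69  0.    0.99 -1.66] [-0.59  0.42 -0.74  0.01  0.31 -0.65] [ 0.51517326 -0.16449041  0.20124958]
 d cm [-2.22 -2.01  0.12] rot deg [ 0.01 -0.03 -0.19]
```

apply_moves --pt "-2.2 -2.0 0 0 0 0 1" --pt "-2.2 -2.0 0 0 0 0 1" --pt "-2.2 -2.0 0 0 0 0 1"

```text
time: 2.07
position: [0.527, -0.1915, 0.201]
tool_rot: [0.214, 0.977, 0.0, -0.0]
ft_force: [0.4, 0.9, -0.6]
grip_width: 0.087
```

```bash
python3 - <<'E'
from h import *
im,p=snap('wrist','w1.png')
s=robot.get_obs();print(s['position'])
to([.527,-.192,.087],yawx(155.5))
M=yawx(-24.5,(0,0,1));O=np.array([.527,-.192,.008])
for n,q in (('griptop',[(15,9,96),(15,-9,96),(-15,-9,96),(-15,9,96)]),('stand',[(50,30,16),(50,-30,16),(-50,-30,16),(-50,30,16)]),('bar',[(31,14,28),(31,-14,28),(-31,-14,28),(-31,14,28)])):
    uv=proj(p,O+np.array(q)/1000@M.T,True); print(n,uv.round(0).tolist())
    cv2.polylines(im,[uv.round().astype(int)],True,(255,0,0),1)
cv2.imwrite('pics/w1o.png',im[:,:,::-1])
E
```

```text
[ 0.52601532 -0.1897919   0.20091808]
 d cm [-0.21 -0.17 11.39] rot deg [ 0.03 -0.12 -0.11]
griptop [[330.0, 272.0], [304.0, 272.0], [303.0, 229.0], [330.0, 229.0]]
stand [[349.0, 278.0], [285.0, 279.0], [282.0, 169.0], [351.0, 169.0]]
bar [[333.0, 263.0], [301.0, 263.0], [300.0, 193.0], [333.0, 192.0]]
```

View pics/w1o.png

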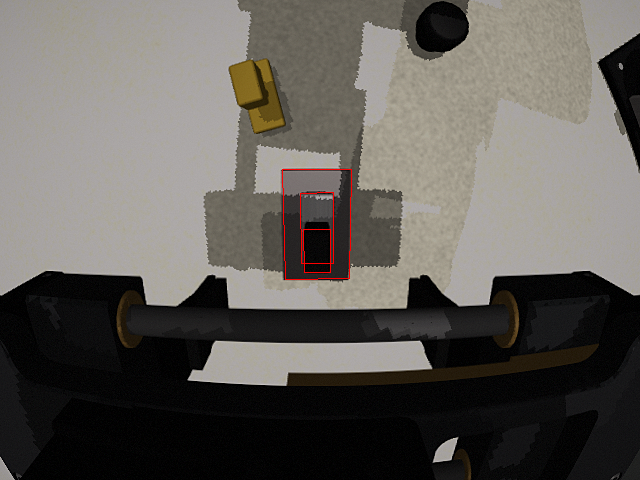

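The overlay fits the holder within about 1 px. The grip block sits at (317,250). Descend and grasp.

apply_moves --pt "-0.2 -0.2 3.5 0 0 0 1" --pt "-0.2 -0.2 7 0 0 0 1" --pt "-0.2 -0.2 9.5 0 0 0 1" --pt "-0.2 -0.2 11 0 0 0 1" --pt "-0.2 -0.2 11.4 0 0 0 1"

```text
time: 2.53
position: [0.5249, -0.1894, 0.0849]
tool_rot: [0.212, 0.977, 0.001, -0.004]
ft_force: [0.0, 1.1, 1.0]
grip_width: 0.087
```

apply_moves --pt "0 0 0 0 0 0 0" --pt "0 0 0 0 0 0 0" --pt "0 0 0 0 0 0 0" --pt "0 0 0 0 0 0 0" --pt "0 0 0 0 0 0 0" --newtons 40

```text
time: 2.95
position: [0.5283, -0.1927, 0.0888]
tool_rot: [0.212, 0.977, -0.0, 0.001]
ft_force: [0.0, -0.0, 0.3]
grip_width: 0.0615
```

apply_moves --pt "0 0 0 0 0 0 0" --pt "0 0 0 0 0 0 0" --pt "0 0 0 0 0 0 0" --pt "0 0 0 0 0 0 0" --pt "0 0 0 0 0 0 0"

```text
time: 3.37
position: [0.5276, -0.1925, 0.0876]
tool_rot: [0.213, 0.977, 0.0, -0.0]
ft_force: [-0.0, 0.1, 0.8]
grip_width: 0.0284
```

```bash
python3 - <<'E'
from h import *
s=robot.get_obs();print(s)
to([.527,-.192,.087],yawx(155.5))
E
```

```text
{'time': 3.3667, 'q': array([-5.48749234e-01,  6.66140066e-01,  1.71522227e+00, -1.41774114e-05,
        7.60284924e-01, -1.69115470e+00]), 'joint_velocities': array([ 0.00120998,  0.00338933, -0.00029128,  0.00057878,  0.00121228,
       -0.00161485]), 'joint_torque': array([ 4.82697302e-03, -4.26926744e+01, -1.03527573e+01, -3.15296883e-02,
        7.19107431e-02,  1.22371994e-04]), 'position': array([ 0.52763467, -0.19248966,  0.08755003]), 'tool_rot': array([ 2.12556296e-01,  9.77148822e-01,  4.35030464e-06, -2.73916768e-05]), 'ft_force': array([-0.04930623,  0.12475737,  0.83433492]), 'moment': array([-0.00472399, -0.01878802, -0.03411653]), 'grip_width': 0.02841599065347868}
 d cm [0.08 0.02 0.06] rot deg [-0.   -0.   -0.04]
```

apply_moves --pt "0 0 0 0 0 0 0" --pt "0 0 0 0 0 0 0" --pt "0 0 0 0 0 0 0" --pt "0 0 0 0 0 0 0"

```text
time: 3.7
position: [0.5276, -0.1924, 0.0875]
tool_rot: [0.213, 0.977, 0.0, -0.0]
ft_force: [-0.4, -0.2, 0.2]
grip_width: 0.0176
```

apply_moves --pt "0 0 -1 0 0 0 0" --pt "0 0 -3 0 0 0 0" --pt "0 0 -6 0 0 0 0" --pt "0 0 -9 0 0 0 0" --pt "0 0 -12 0 0 0 0"

```text
time: 4.12
position: [0.5271, -0.1921, 0.209]
tool_rot: [0.212, 0.977, 0.0, -0.001]
ft_force: [-0.2, -0.5, -1.5]
grip_width: 0.0181
```

```bash
cat >> h.py <<'E'
yaw=np.radians(9.4); N=np.array([-.5*np.cos(yaw),-.5*np.sin(yaw),.75**.5])
EY=np.array([-np.sin(yaw),np.cos(yaw),0]); EX=np.cross(EY,N); RM=np.array([.5246,.2429,.1498])
def ringM(a):  # tool frame: tool y along spanner y at in-plane angle a+90 ; tool x = -spanner x
    a=np.radians(a); return frame(-(np.cos(a)*EX+np.sin(a)*EY),-N)
E
python3 - <<'E'
from h import *
s=robot.get_obs();print(s['position'],s['grip_width'],s['ft_force'])
start=(s['position'],R.from_quat(s['tool_rot']).as_matrix())
to(RM+N*.12,ringM(26),'all'); 
# stepwise orientation: yaw first then tilt
mid=to([.465,.10,.27],yawx(155.5+61),'mid'); to(RM+N*.12,ringM(26),'from mid',mid)
E
```

```text
[ 0.52710245 -0.19211222  0.20895421] 0.018062922302097207 [-0.24822131 -0.53412248 -1.52965735]
all d cm [23.28 36.12 -4.44] rot deg [ -2.13 -31.37 -58.51]
mid d cm [17.79 24.   -6.08] rot deg [ 4.000e-02 -6.000e-02 -6.104e+01]
from mid d cm [-7.95 10.68  1.63] rot deg [ 13.41 -26.84   1.07]
```

apply_moves --pt "1.8 2.4 -0.6 0 0 -7 0" --pt "3.6 4.8 -1.2 0 0 -14 0" --pt "5.4 7.2 -1.8 0 0 -21 0" --pt "7.2 9.6 -2.4 0 0 -28 0" --pt "8.9 12 -3 0 0 -35 0"

```text
time: 4.53
position: [0.4954, -0.0449, 0.2383]
tool_rot: [-0.094, 0.996, 0.0, -0.0]
ft_force: [-0.3, -0.5, -1.0]
grip_width: 0.0179
```

apply_moves --pt "0.1 3 -0.6 0 0 -6 0" --pt "0.2 6 -1.2 0 0 -12 0" --pt "0.3 9 -1.8 0 0 -19 0" --pt "0.4 12 -2.4 0 0 -26 0" --pt "0.4 14.9 -3 0 0 -26 0"

```text
time: 4.95
position: [0.4643, 0.1009, 0.2683]
tool_rot: [-0.315, 0.949, 0.0, -0.0]
ft_force: [-0.2, -0.6, -0.9]
grip_width: 0.0176
```

apply_moves --pt "-2 2.5 0 3 -6 0 0" --pt "-4 5 0 6 -12 0 0" --pt "-6 8 0.5 9 -18 0 0" --pt "-8 10.7 1 12 -24 0.5 0" --pt "-8 10.7 1.6 13.4 -26.8 1 0"

```text
time: 5.37
position: [0.4631, 0.2376, 0.2521]
tool_rot: [-0.296, 0.919, -0.036, 0.258]
ft_force: [0.2, -1.0, -1.7]
grip_width: 0.0176
```

apply_moves --pt "0 0 0 0 0 0 0" --pt "0 0 0 0 0 0 0" --pt "0 0 0 0 0 0 0"

```text
time: 5.62
position: [0.4675, 0.2327, 0.2525]
tool_rot: [-0.294, 0.92, -0.038, 0.256]
ft_force: [0.9, -0.5, -1.1]
grip_width: 0.018
```

```bash
python3 - <<'E'
from h import *
im,p=snap('wrist','w2.png'); s=robot.get_obs()
to(RM+N*.12,ringM(26)); print(s['time'],s['position'],s['q'].round(2),s['grip_width'])
T=R.from_quat(s['tool_rot']).as_matrix()
def ring(a,b): 
    a=np.radians(a);b=np.radians(b);return RM+.024*(np.cos(a)*EX+np.sin(a)*EY)
pts=np.array([ring(26,0),ring(206,0),RM]); print('holes',proj(p,pts,True).round(1).tolist())
pins=s['position']+np.array([(x,0,.0796) for x in(-.024,.024)])@T.T; print('pins',proj(p,pins,True).round(1).tolist())
c=np.r_[proj(p,pts,True),proj(p,pins,True)].mean(0); print(c)
x0,y0=int(c[0])-100,int(c[1])-75
cr=cv2.resize(im[y0:y0+150,x0:x0+200],None,fx=4,fy=4,interpolation=cv2.INTER_CUBIC)
cv2.imwrite('pics/w2c.png',cr[:,:,::-1]);print(x0,y0)
E
```

```text
d cm [ 0.12  0.17 -0.22] rot deg [-0.08  0.03 -0.05]
5.6667 [0.46816422 0.23252524 0.25274348] [ 0.28  0.26  2.03 -0.18  0.34 -1.76] 0.017557069664809695
holes [[319.5, 271.9], [319.6, 208.4], [319.6, 240.9]]
pins [[317.0, 293.2], [317.0, 220.8]]
[318.52199641 247.03146227]
218 172
```

View pics/w2c.png

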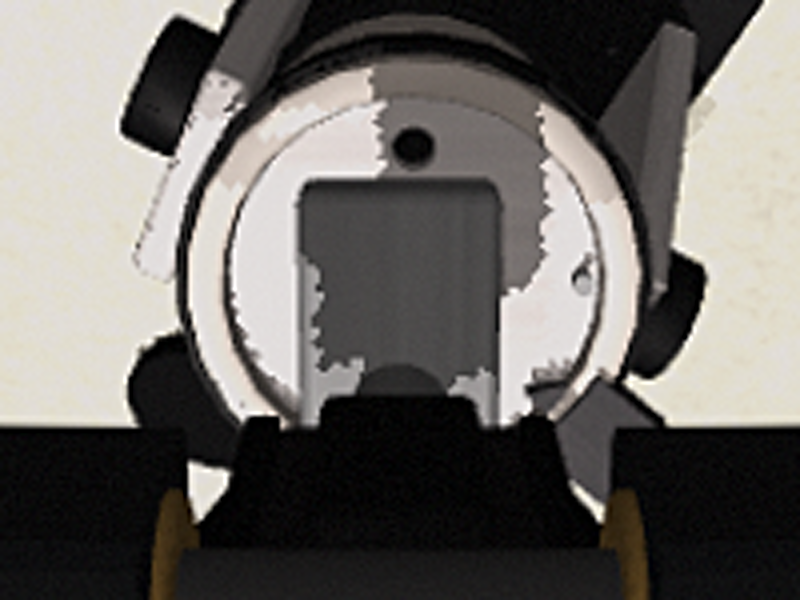

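```bash
python3 - <<'E'
from h import *
s=robot.get_obs();p=robot.camera_params('wrist');T=R.from_quat(s['tool_rot']).as_matrix()
g=lambda u,v:(218+(u+.5)/4-.5,172+(v+.5)/4-.5)
print('obs bar corners',g(300,183),g(498,183),'mid edges y~250',g(297,260),g(500,260),'hole',g(413,147),'lug',g(580,285))
B=s['position']+np.array([(.031,y,z) for z in(.0516,.0636) for y in(-.014,.014)]+[(.01,y,.0516) for y in(-.014,.014)])@T.T
print('pred bar',proj(p,B,True).round(1).tolist())
a=np.radians(116);d=np.cos(a)*EX+np.sin(a)*EY
print('pred lug base/top',proj(p,[RM+.0305*d,RM+.0305*d+.0045*N],True).round(1).tolist())
def onpl(uv):
    o,dd=ray(p,uv,True);return o+dd*((RM-o)@N)/(dd@N)
for n,c in(('hole',(413,147)),('lug',(580,285))):
    v=onpl(g(*c))-RM; print(n,v@EX*1e3,v@EY*1e3,np.degrees(np.arctan2(v@EY,v@EX)),np.linalg.norm(v))
# inner rim ellipse: left/right crop edge points of tube outer
print('rot',p['origin'])
E
```

```text
obs bar corners (292.625, 217.375) (342.125, 217.375) mid edges y~250 (291.875, 236.625) (342.625, 236.625) hole (320.875, 208.375) lug (362.625, 242.875)
pred bar [[292.0, 217.8], [344.0, 217.8], [293.4, 213.7], [342.6, 213.7], [292.6, 255.1], [343.3, 255.1]]
pred lug base/top [[362.0, 240.2], [362.8, 241.7]]
hole -21.246213169275443 -10.03352078516295 -154.72098388492273 0.023496236153490422
lug -11.728785773613872 28.765079883710772 112.1828788345902 0.031064356366092467
rot [0.34826094 0.18162267 0.34634461]
```

```bash
python3 - <<'E'
from h import *
im=cv2.imread('pics/w2.png',0)
print('rows 205-228 cols 305-312',im[205:229,305:312].mean(1).round(0))
print('rows 262-282 col 312-322',im[258:284,312:322].mean(1).round(0))
print('row 225-232 cols 286..298',im[225:232,286:299].mean(0).round(0),'336..348',im[225:232,336:349].mean(0).round(0))
s=robot.get_obs();p=robot.camera_params('wrist');T=R.from_quat(s['tool_rot']).as_matrix()
print(proj(p,s['position']+np.array([(.015,0,z) for z in(-.017,.017)]+[(.007,0,.0516),(.007,0,.017)])@T.T,True).round(1).tolist())
E
python3 - <<'E'
import cv2
im=cv2.imread('pics/w2.png')[205:285,285:350]
cv2.imwrite('pics/w2d.png',cv2.resize(im,None,fx=7,fy=7,interpolation=cv2.INTER_NEAREST)*1)
E
```

```text
rows 205-228 cols 305-312 [219. 217. 217. 218. 216. 215. 217. 219. 222. 225. 239. 150.  47.  33.
  43.  53.  63.  66.  72.  72.  72.  72.  72.  73.]
rows 262-282 col 312-322 [74. 74. 74. 76. 72. 54. 41. 42. 42. 42. 43. 45. 32.  6.  3.  3.  5.  4.
  5.  5.  4.  4.  6.  4.  4.  5.]
row 225-232 cols 286..298 [223. 222. 222. 224. 230. 205. 119.  53.  68.  72.  72.  71.  72.] 336..348 [ 73.  74.  76.  76.  75.  64.  53.  82. 107. 114. 112. 112. 112.]
[[318.2, 296.1], [318.1, 266.8], [318.0, 260.3], [318.1, 283.0]]
```

View pics/w2d.png

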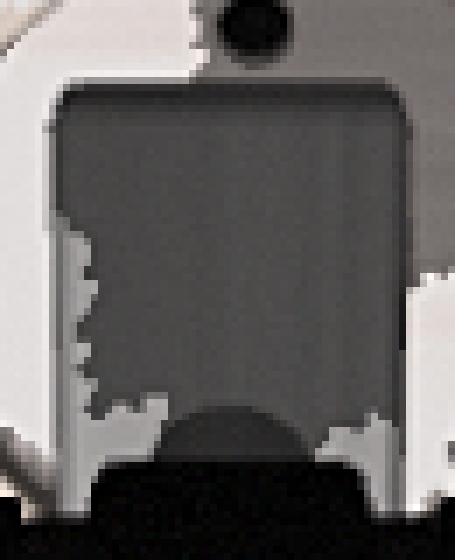

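The bar's front edge reads row 216 against 213.7 predicted, so the spanner sits about 1.5 mm towards tool -x in the grip. The visible hole at (320.9,208.4) and the lug at (362.6,242.9) put the ring at about 24.5° with its centre as estimated.

```bash
cat >> h.py <<'E'
def tcp(h,a=24.5,off=(.0015,.0004,0)): M=ringM(a); return RM+N*(.0796+h)+M@np.array(off),M
E
python3 - <<'E'
from h import *
to(*tcp(.004));to(*tcp(-.008)); print(robot.get_obs()['ft_force'],robot.get_obs()['moment'])
E
```

```text
d cm [0.27 0.22 3.42] rot deg [-0.08  0.03  1.45]
 d cm [0.27 0.22 4.62] rot deg [-0.08  0.03  1.45]
[ 0.32883217 -0.06890897 -0.88332441] [ 0.01279156  0.53640549 -0.04866344]
```

apply_moves --pt "0.1 0.1 1 0 0 0.7 0" --pt "0.2 0.2 2 0 0 1.4 0" --pt "0.27 0.22 2.8 0 0 1.45 0" --pt "0.27 0.22 3.2 0 0 1.45 0" --pt "0.27 0.22 3.4 0 0 1.45 0"

```text
time: 6.08
position: [0.4812, 0.2354, 0.2201]
tool_rot: [-0.282, 0.924, -0.035, 0.256]
ft_force: [-0.5, -0.3, -0.9]
grip_width: 0.0179
```

apply_moves --pt "0 0 0 0 0 0 0" --pt "0 0 0 0 0 0 0" --pt "0 0 0 0 0 0 0" --pt "0 0 0 0 0 0 0" --pt "0 0 0 0 0 0 0"

```text
time: 6.5
position: [0.48, 0.2363, 0.2208]
tool_rot: [-0.282, 0.924, -0.034, 0.257]
ft_force: [0.7, 0.3, -2.1]
grip_width: 0.0175
```

```bash
python3 - <<'E'
from h import *
im,p=snap('wrist','w3.png')
s=robot.get_obs();to(*tcp(.004));to(*tcp(-.008)); print(s['ft_force'],s['moment'],s['joint_velocities'].round(3))
T=R.from_quat(s['tool_rot']).as_matrix()
a=np.radians(24.5);d=np.cos(a)*EX+np.sin(a)*EY
print('hole',proj(p,[RM-.024*d],True),'lug',proj(p,[RM+.0305*np.cross(N,d),RM+.0305*np.cross(N,d)+.0045*N],True))
x0,y0=250,160
cv2.imwrite('pics/w3c.png',cv2.resize(im[y0:y0+110,x0:x0+140],None,fx=5,fy=5,interpolation=cv2.INTER_CUBIC)[:,:,::-1])
E
```

```text
d cm [-0.15 -0.18  0.04] rot deg [ 0.01 -0.01  0.1 ]
 d cm [-0.15 -0.18  1.24] rot deg [ 0.01 -0.01  0.1 ]
[ 0.62027053  0.49492659 -2.58839967] [ 0.02658549  0.43505084 -0.01757197] [-0.     0.002  0.001  0.001 -0.001 -0.001]
hole [[314.54419398 223.25106194]] lug [[361.64465455 259.70124745]
 [362.44354621 261.84553525]]
```

View pics/w3c.png

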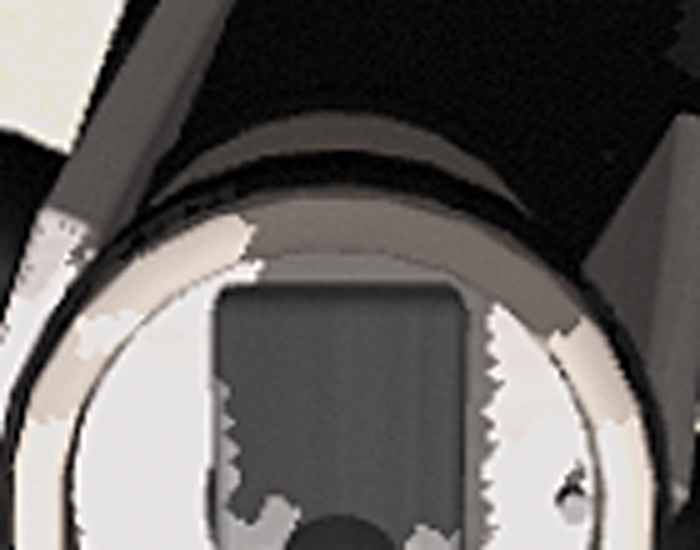

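The hole is now hidden by the bar, and the lug at about (364,260) is 2 px right of the prediction. The visible rim fixes the centre better, so I fit it by radial edges.

```bash
cat > fit.py <<'E'
from h import *
def fit(img,p,rr,sgn,c0,label):
    out=[];K=np.arange(rr[0],rr[1],.1e-3)
    M=tcp(0)[1]; ex,ey=M[:,0],M[:,1]
    for t in np.radians(np.arange(0,360,3)):
        P=c0+np.outer(K,np.cos(t)*ex+np.sin(t)*ey); uv=proj(p,P,True).astype(np.float32)
        if (uv[:,1]>262).any(): continue
        v=cv2.remap(img,uv[:,0][None],uv[:,1][None],cv2.INTER_LINEAR)[0].astype(float)
        g=np.gradient(cv2.GaussianBlur(v[None],(0,0),4)[0])*sgn; i=g.argmax()
        if g[i]>2 and 3<i<len(K)-4: out.append((t,K[i]))
    o=np.array(out);A=np.c_[np.cos(o[:,0]),np.sin(o[:,0]),np.ones(len(o))];w=np.ones(len(o),bool)
    for _ in range(6):
        c=np.linalg.lstsq(A[w],o[w,1],rcond=None)[0];r=abs(A@c-o[:,1]);w=r<max(2*np.median(r[w]),2e-4)
    print(label,'shift tool x,y mm',c[:2]*1e3,'r',c[2]*1e3,'n',w.sum(),len(o),'rms',r[w].std()*1e3)
if __name__=='__main__':
    im=cv2.imread('pics/w3.png',0);p=robot.camera_params('wrist')
    fit(im,p,(.036,.046),-1,RM+.006*N,'outer'); fit(im,p,(.030,.038),1,RM+.006*N,'inner+');fit(im,p,(.030,.038),-1,RM+.006*N,'inner-')
    s=robot.get_obs(); T=R.from_quat(s['tool_rot']).as_matrix()
    B=s['position']+np.array([(.031,y,z) for z in(.0516,.0636) for y in(-.014,.014)]+[(.02,y,.0516) for y in(-.014,.014)])@T.T
    print('pred bar',proj(p,B,True).round(1).tolist())
    print(im[212:224,300:312].mean(1).round(0),'L',im[230:236,288:300].mean(0).round(0),'R',im[230:236,338:350].mean(0).round(0))
E
python3 fit.py
```

```text
outer shift tool x,y mm [-0.06584745  1.11479288] r 40.54609833444402 n 33 59 rms 0.05284960213997056
inner+ shift tool x,y mm [-4.4946041   1.14738736] r 35.664546866692724 n 37 54 rms 0.3033896454583404
inner- shift tool x,y mm [0.92112812 1.10208176] r 32.87485789304784 n 34 45 rms 0.04576642501810943
pred bar [[292.0, 217.7], [344.0, 217.7], [293.4, 213.6], [342.5, 213.6], [292.3, 237.5], [343.7, 237.5]]
[132. 142. 131. 136.  86.  42.  39.  46.  57.  66.  68.  74.] L [227. 228. 234. 210. 126.  57.  68.  76.  75.  74.  75.  74.] R [ 79.  78.  78.  67.  53.  86. 113. 118. 113. 128. 173. 219.]
```

```bash
sed -i 's/a=24.5,off=(.0015,.0004,0)/a=25,off=(.0016,.0015,0)/' h.py
python3 - <<'E'
from h import *
to(*tcp(.002));to(*tcp(-.008))
E
```

```text
d cm [-0.14 -0.07  0.24] rot deg [ 0.01 -0.01 -0.4 ]
 d cm [-0.14 -0.07  1.24] rot deg [ 0.01 -0.01 -0.4 ]
```

apply_moves --pt "-0.14 -0.07 0 0 0 -0.4 0" --pt "-0.14 -0.07 0 0 0 -0.4 0" --pt "-0.14 -0.07 0.2 0 0 -0.4 0" --pt "-0.14 -0.07 0.5 0 0 -0.4 0" --pt "-0.14 -0.07 0.7 0 0 -0.4 0"

```text
time: 6.97
position: [0.4849, 0.2369, 0.2148]
tool_rot: [-0.286, 0.923, -0.035, 0.256]
ft_force: [-0.4, 0.2, -0.7]
grip_width: 0.0174
```

apply_moves --pt "0 0 0 0 0 0 0" --pt "0 0 0 0 0 0 0" --pt "0 0 0 0 0 0 0" --pt "0 0 0 0 0 0 0"

```text
time: 7.3
position: [0.4848, 0.2369, 0.2151]
tool_rot: [-0.286, 0.923, -0.035, 0.256]
ft_force: [0.0, 0.4, -1.3]
grip_width: 0.0179
```

```bash
python3 - <<'E'
from h import *
s=robot.get_obs();to(*tcp(-.008));T=R.from_quat(s['tool_rot']).as_matrix();print('F tool',T.T@s['ft_force'],'M',T.T@s['moment'])
E
```

```text
d cm [-0.02  0.01  0.51] rot deg [ 0.01 -0.05 -0.01]
F tool [0.37733733 0.57045866 1.16883536] M [-0.2662994   0.43849963  0.04526987]
```

apply_moves --pt "0 0 0.2 0 0 0 0" --pt "0 0 0.3 0 0 0 0" --pt "0 0 0.4 0 0 0 0" --pt "0 0 0.5 0 0 0 0" --pt "0 0 0.5 0 0 0 0"

```text
time: 7.72
position: [0.4874, 0.2373, 0.2106]
tool_rot: [-0.286, 0.923, -0.035, 0.256]
ft_force: [0.0, 0.2, -1.9]
grip_width: 0.0177
```

apply_moves --pt "0 0 0 0 0 0 0" --pt "0 0 0 0 0 0 0" --pt "0 0 0 0 0 0 0"

```text
time: 7.97
position: [0.4873, 0.2373, 0.2108]
tool_rot: [-0.286, 0.923, -0.035, 0.256]
ft_force: [0.8, 0.5, -2.0]
grip_width: 0.0175
```

```bash
python3 - <<'E'
from h import *
s=robot.get_obs();to(*tcp(-.008));T=R.from_quat(s['tool_rot']).as_matrix();print('F tool',T.T@s['ft_force'],'M',T.T@s['moment'])
E
```

```text
d cm [-0.01  0.01  0.01] rot deg [ 0.01 -0.03 -0.01]
F tool [0.09593738 0.42442927 2.12563838] M [-0.25543137  0.43760602 -0.02372871]
```

Both pins are 8 mm down with no contact force, so they are in the holes. Next I plan the clockwise turn about the ring axis.

```bash
cat >> h.py <<'E'
RM=RM+ringM(25)@np.array([.0001,.0011,0])
def tcp(h,a=25,off=(.0015,.0004,0)): M=ringM(a); return RM+N*(.0796+h)+M@np.array(off),M
E
python3 - <<'E'
from h import *
to(*tcp(-.008))
for k in (7,15,25): to(*tcp(-.008,25-k),k)
m=tcp(-.008,0)
for k in (6,12,19): to(*tcp(-.008,-k),k,m)
E
```

```text
d cm [-0.01  0.01  0.01] rot deg [ 0.01 -0.03 -0.01]
7 d cm [-0.02  0.02  0.01] rot deg [ 0.01 -0.03  6.99]
15 d cm [-0.03  0.04  0.01] rot deg [ 0.   -0.03 14.99]
25 d cm [-0.04  0.07  0.01] rot deg [ 0.   -0.03 24.99]
6 d cm [-0.01  0.02 -0.  ] rot deg [0. 0. 6.]
12 d cm [-0.01  0.03 -0.  ] rot deg [ 0.  0. 12.]
19 d cm [-0.02  0.05  0.  ] rot deg [-0.  0. 19.]
```

apply_moves --pt "0 0.01 0 0 0 5 0" --pt "-0.01 0.02 0 0 0 10 0" --pt "-0.02 0.03 0 0 0 15 0" --pt "-0.02 0.04 0 0 0 20 0" --pt "-0.03 0.06 0 0 0 25 0" --newtons 55

```text
time: 8.38
position: [0.4872, 0.2378, 0.2108]
tool_rot: [-0.077, 0.963, 0.021, 0.258]
ft_force: [0.1, -0.8, -1.0]
grip_width: 0.0175
```

apply_moves --pt "0 0.01 0 0 0 4 0" --pt "-0.01 0.02 0 0 0 8 0" --pt "-0.01 0.03 0 0 0 12 0" --pt "-0.01 0.04 0 0 0 16 0" --pt "-0.02 0.05 0 0 0 19 0"

```text
time: 8.8
position: [0.4871, 0.2382, 0.2108]
tool_rot: [0.08, 0.963, 0.063, 0.251]
ft_force: [0.6, -1.8, -1.0]
grip_width: 0.0176
```

apply_moves --pt "0 0 0 0 0 0 0" --pt "0 0 0 0 0 0 0" --pt "0 0 0 0 0 0 0"

```text
time: 9.05
position: [0.4872, 0.2382, 0.2109]
tool_rot: [0.08, 0.963, 0.063, 0.251]
ft_force: [-0.1, -2.4, -0.7]
grip_width: 0.0178
```

```bash
python3 - <<'E'
from h import *
im,p=snap('wrist','w4.png')
s=robot.get_obs();to(*tcp(-.008,-19));T=R.from_quat(s['tool_rot']).as_matrix();print('F tool',T.T@s['ft_force'],'M',T.T@s['moment'],s['grip_width'],s['time'])
for a in(71,75,80):
    a=np.radians(a); d=np.cos(a)*EX+np.sin(a)*EY; print('lug',proj(p,[RM+.0305*d,RM+.0305*d+.0045*N],True).round(1).tolist())
x0,y0=240,180
cv2.imwrite('pics/w4c.png',cv2.resize(im[y0:y0+110,x0:x0+150],None,fx=5,fy=5,interpolation=cv2.INTER_CUBIC)[:,:,::-1])
E
```

```text
d cm [-0.01  0.04  0.01] rot deg [-0.05 -0.04  0.09]
F tool [ 0.12171254 -2.30389624 -0.96466501] M [ 0.75385588  0.20930454 -0.3108566 ] 0.017744805159265454 9.1
lug [[366.5, 263.6], [367.5, 265.9]]
lug [[366.6, 260.3], [367.5, 262.6]]
lug [[366.2, 256.2], [367.2, 258.4]]
```

View pics/w4c.png

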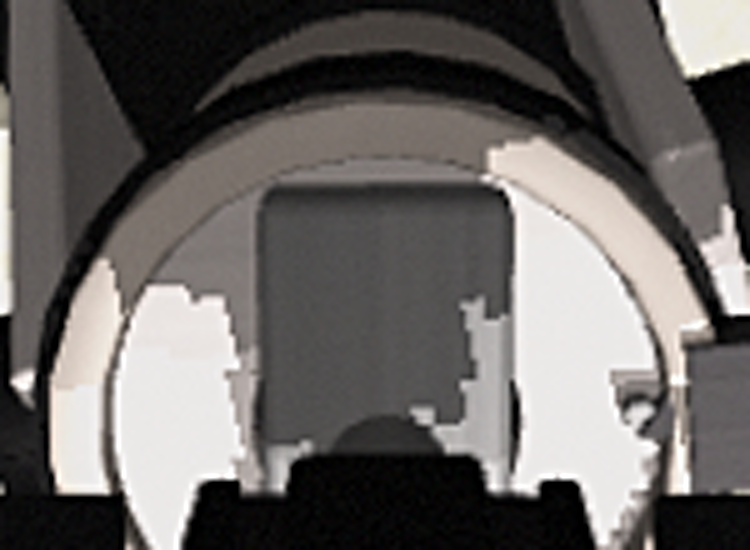

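```bash
python3 - <<'E'
from h import *
p=robot.camera_params('top');f=lambda u,v:((u+.5)/6+143-.5,(v+.5)/6+198-.5)
for n,c,h in (('nose',(143,384),.003),('nosebase',(115,384),.004),('housTL',(45,345),.008),('housBL',(45,415),.008),('housBR',(108,415),.008),('lugtop',(165,444),.0045)):
    o,d=ray(p,f(*c));P=o+d*((RM+h*N-o)@N)/(d@N)-RM; print(n,np.degrees(np.arctan2(P@EY,P@EX)).round(1),np.hypot(P@EY,P@EX).round(4))
im=cv2.imread('pics/w4.png')[235:290,345:395]
cv2.imwrite('pics/w4d.png',cv2.resize(im,None,fx=10,fy=10,interpolation=cv2.INTER_CUBIC))
q=robot.camera_params('wrist')
for a in (60,65,70,75,80,85,90):
    d=np.cos(np.radians(a))*EX+np.sin(np.radians(a))*EY; print(a,((proj(q,[RM+.0305*d+.0045*N,RM+.030*d+.004*N,RM+.041*d+.008*N],True)-[345,235])*10).round(0).tolist())
E
```

```text
nose 74.8 0.0277
nosebase 74.7 0.0353
housTL 60.7 0.0551
housBL 84.0 0.0549
housBR 87.0 0.0376
lugtop 115.0 0.0284
60 [[211.0, 400.0], [202.0, 395.0], [385.0, 449.0]]
65 [[220.0, 359.0], [211.0, 355.0], [397.0, 394.0]]
70 [[224.0, 318.0], [215.0, 315.0], [404.0, 338.0]]
75 [[225.0, 276.0], [216.0, 274.0], [406.0, 282.0]]
80 [[222.0, 234.0], [212.0, 233.0], [403.0, 225.0]]
85 [[215.0, 192.0], [205.0, 192.0], [394.0, 168.0]]
90 [[204.0, 151.0], [195.0, 152.0], [380.0, 112.0]]
```

View pics/w4d.png

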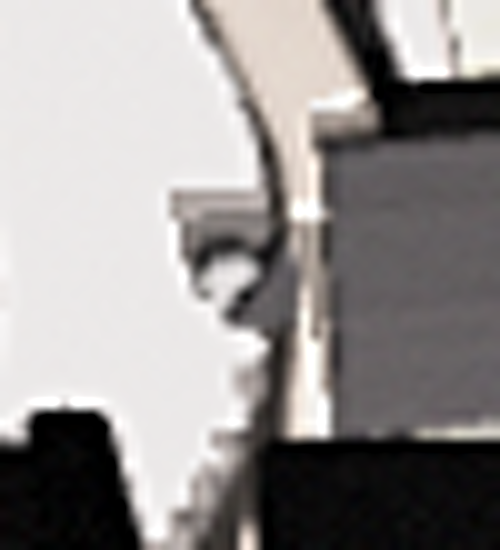

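The lug at crop (230,275), about 75°, sits right on the catch nose at 74.8°. It is riding the catch, with the ring lagging 4° in the hole clearance, so it needs about 14° more.

apply_moves --pt "0 0.01 0 0 0 3 0" --pt "0 0.02 0 0 0 6 0" --pt "0 0.02 0 0 0 9 0" --pt "-0.01 0.03 0 0 0 12 0" --pt "-0.02 0.04 0 0 0 14 0"

```text
time: 9.52
position: [0.4874, 0.2385, 0.211]
tool_rot: [0.199, 0.945, 0.094, 0.241]
ft_force: [-1.3, -3.8, -0.4]
grip_width: 0.0174
```

apply_moves --pt "0 0 0 0 0 0 0" --pt "0 0 0 0 0 0 0" --pt "0 0 0 0 0 0 0"

```text
time: 9.77
position: [0.4874, 0.2387, 0.211]
tool_rot: [0.197, 0.946, 0.093, 0.241]
ft_force: [1.1, -3.6, -0.4]
grip_width: 0.0177
```

```bash
python3 - <<'E'
from h import *
im,p=snap('wrist','w5.png')
s=robot.get_obs();to(*tcp(-.008,-33));T=R.from_quat(s['tool_rot']).as_matrix();print('F tool',T.T@s['ft_force'],'M',T.T@s['moment'],s['grip_width'],s['time'],s['q'].round(2))
cr=im[225:300,340:400]
cv2.imwrite('pics/w5d.png',cv2.resize(cr,None,fx=8,fy=8,interpolation=cv2.INTER_CUBIC)[:,:,::-1])
for a in (56,60,64,68,75,80):
    d=np.cos(np.radians(a))*EX+np.sin(np.radians(a))*EY; print(a,((proj(p,[RM+.0305*d+.0045*N,RM+.030*d+.004*N],True)-[340,225])*8).round(0).tolist())
E
```

```text
d cm [-0.    0.02  0.01] rot deg [-0.04 -0.03  0.01]
F tool [-1.33524749 -3.58483259  0.20083365] M [ 0.8757034  -0.08552029 -0.05133181] 0.01755122895015811 9.8167 [ 0.28  0.36  2.03 -0.25  0.24 -0.65]
56 [[215.0, 334.0], [208.0, 332.0]]
60 [[216.0, 307.0], [208.0, 305.0]]
64 [[214.0, 280.0], [207.0, 279.0]]
68 [[211.0, 253.0], [204.0, 253.0]]
75 [[200.0, 207.0], [193.0, 207.0]]
80 [[189.0, 175.0], [182.0, 176.0]]
```

View pics/w5d.png

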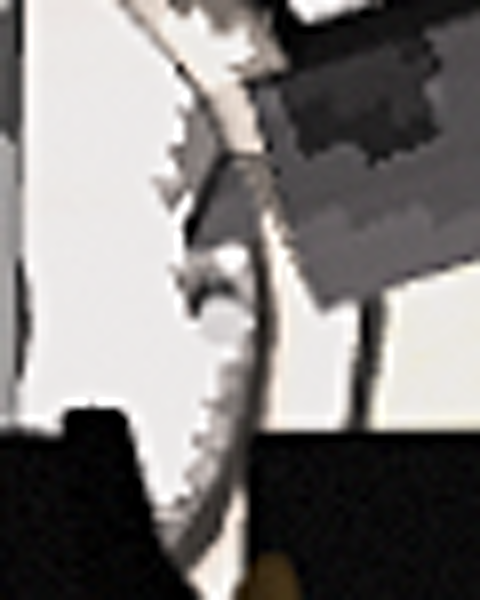

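The catch nose at (215,210) has snapped back out. The lug at (222,315), about 59°, sits behind it and the torque has relaxed, so it clicked. Withdraw along the axis.

apply_moves --pt "0 0 0 0 0 -2 0" --pt "0 0 -0.4 0 0 -2 0" --pt "0 0 -1 0 0 -2 0" --pt "0 0 -2 0 0 -2 0" --pt "0 0 -4 0 0 -2 0"

```text
time: 10.23
position: [0.4672, 0.2356, 0.2452]
tool_rot: [0.181, 0.949, 0.089, 0.241]
ft_force: [-0.8, -0.2, -1.9]
grip_width: 0.0175
```

apply_moves --pt "0 0 -2 0 0 0 0" --pt "0 0 -4 0 0 0 0" --pt "0 0 -5 0 0 0 0" --pt "0 0 -5 0 0 0 0"

```text
time: 10.57
position: [0.4426, 0.232, 0.292]
tool_rot: [0.181, 0.948, 0.091, 0.245]
ft_force: [-0.5, -0.7, -1.0]
grip_width: 0.0174
```

```bash
python3 - <<'E'
from h import *
s=robot.get_obs();print(s['position'],s['q'].round(2),s['grip_width'])
G=R.from_quat([.2126,.9772,0,0]).as_matrix()
m=to([.46,.10,.27],yawx(160),'mid'); m2=to([.5276,-.1925,.20],G,'above',m); to([.5276,-.1925,.20],G,'all')
E
```

```text
[0.44255395 0.23202287 0.29200536] [ 0.3   0.15  2.02 -0.15  0.45 -0.78] 0.017445848040825242
mid d cm [ -5.59 -12.17   1.66] rot deg [15.29 26.11 -1.56]
above d cm [-16.36 -25.17   7.  ] rot deg [0.   0.   4.55]
all d cm [-19.41 -38.83   8.62] rot deg [16.32 25.48  2.88]
```

apply_moves --pt "-1.1 -2.4 0 3 5.2 -0.3 0" --pt "-2.2 -4.8 0.3 6.1 10.4 -0.6 0" --pt "-3.4 -7.3 0.7 9.2 15.6 -0.9 0" --pt "-4.5 -9.7 1.2 12.3 20.9 -1.2 0" --pt "-5.6 -12.2 1.7 15.3 26.1 -1.56 0"

```text
time: 10.98
position: [0.4614, 0.0981, 0.2676]
tool_rot: [0.174, 0.985, -0.002, -0.003]
ft_force: [0.8, -0.4, -3.5]
grip_width: 0.0175
```

apply_moves --pt "-2 -3 0.8 0 0 0 0" --pt "-4 -6 1.6 0 0 0 0" --pt "-6 -9.2 2.4 0 0 0 0" --pt "-8 -12.4 3.2 0 0 0 0" --pt "-10 -15.5 4 0 0 0 0"

```text
time: 11.4
position: [0.5017, -0.0826, 0.2264]
tool_rot: [0.174, 0.985, -0.001, -0.002]
ft_force: [0.9, 0.4, -1.0]
grip_width: 0.0174
```

apply_moves --pt "-2 -3 1 0 0 2 0" --pt "-4 -6 2 0 0 4.5 0" --pt "-5.5 -8.5 2.5 0 0 4.5 0" --pt "-6.2 -9.5 3 0 0 4.5 0" --pt "-6.2 -9.5 3 0 0 4.5 0"

```text
time: 11.82
position: [0.5275, -0.1943, 0.1959]
tool_rot: [0.214, 0.977, -0.002, -0.002]
ft_force: [-0.3, 0.8, -2.2]
grip_width: 0.0175
```

apply_moves --pt "0 0 0 0 0 0 0" --pt "0 0 0 0 0 0 0" --pt "0 0 0 0 0 0 0" --pt "0 0 0 0 0 0 0"

```text
time: 12.15
position: [0.5267, -0.1897, 0.1977]
tool_rot: [0.212, 0.977, -0.002, -0.002]
ft_force: [-0.7, 0.1, -2.0]
grip_width: 0.0174
```

```bash
python3 - <<'E'
from h import *
s=robot.get_obs();print(s['position'],s['time'],s['grip_width'])
G=R.from_quat([.2126,.9772,0,0]).as_matrix()
to([.5276,-.1925,.0878],G)
im,p=snap('wrist','w6.png'); T=R.from_quat(s['tool_rot']).as_matrix()
B=s['position']+np.array([(.031,0,z) for z in(.0516,.0636)]+[(.02,y,.0516) for y in(-.014,.014)])@T.T
uv=proj(p,B,True);print('pred bar',uv.round(1).tolist())
g=cv2.cvtColor(im,cv2.COLOR_RGB2GRAY);print(g[208:228,303:312].mean(1).round(0),'L',g[230:236,285:300].mean(0).round(0),'R',g[230:236,336:351].mean(0).round(0))
E
```

```text
[ 0.52671278 -0.18973017  0.19773703] 12.15 0.01737054429030463
 d cm [-0.23 -0.17 10.99] rot deg [-0.22 -0.18  0.12]
pred bar [[317.3, 218.8], [317.3, 214.7], [291.6, 238.6], [342.9, 238.6]]
[72. 69. 70. 72. 72. 67. 68. 80. 53. 36. 35. 48. 73. 88. 79. 87. 89. 90.
 89. 89.] L [44. 43. 43. 52. 49. 50. 40. 49. 59. 64. 67. 65. 63. 64. 72.] R [68. 70. 71. 70. 68. 62. 52. 41. 42. 44. 44. 40. 53. 87. 96.]
```

The bar edge is at row 216, as before, so the spanner has not slipped in the grip. Lower most of the way, settle, and correct.

apply_moves --pt "-0.1 -0.1 2 -0.2 -0.2 0.1 0" --pt "-0.23 -0.17 4.5 -0.2 -0.2 0.1 0" --pt "-0.23 -0.17 6.5 -0.2 -0.2 0.1 0" --pt "-0.23 -0.17 7.5 -0.2 -0.2 0.1 0" --pt "-0.23 -0.17 8 -0.2 -0.2 0.1 0"

```text
time: 12.62
position: [0.5271, -0.193, 0.116]
tool_rot: [0.213, 0.977, 0.0, -0.001]
ft_force: [-0.4, -0.4, -2.4]
grip_width: 0.0176
```

apply_moves --pt "0 0 0 0 0 0 0" --pt "0 0 0 0 0 0 0" --pt "0 0 0 0 0 0 0" --pt "0 0 0 0 0 0 0" --pt "0 0 0 0 0 0 0"

```text
time: 13.03
position: [0.5284, -0.1944, 0.1183]
tool_rot: [0.213, 0.977, -0.001, 0.001]
ft_force: [-0.5, -0.7, -1.6]
grip_width: 0.0176
```

```bash
python3 - <<'E'
from h import *
G=R.from_quat([.2126,.9772,0,0]).as_matrix()
to([.5276,-.1925,.0878],G)
E
```

```text
d cm [0.15 0.14 3.04] rot deg [-0.05  0.12 -0.09]
```

apply_moves --pt "0.15 0.14 0 0 0 0 0" --pt "0.15 0.14 0.5 0 0 0 0" --pt "0.15 0.14 1.2 0 0 0 0" --pt "0.15 0.14 2 0 0 0 0" --pt "0.15 0.14 2.5 0 0 0 0"

```text
time: 13.45
position: [0.5265, -0.1919, 0.0909]
tool_rot: [0.213, 0.977, -0.0, -0.001]
ft_force: [-0.3, 0.1, -3.1]
grip_width: 0.0177
```

apply_moves --pt "0 0 0.2 0 0 0 0" --pt "0 0 0.4 0 0 0 0" --pt "0 0 0.5 0 0 0 0" --pt "0 0 0.5 0 0 0 0" --pt "0 0 0.5 0 0 0 0"

```text
time: 13.87
position: [0.5267, -0.1921, 0.0875]
tool_rot: [0.213, 0.977, -0.0, -0.0]
ft_force: [-0.5, 0.4, 1.3]
grip_width: 0.0176
```

```bash
python3 - <<'E'
from h import *
G=R.from_quat([.2126,.9772,0,0]).as_matrix()
to([.5276,-.1925,.0876],G);s=robot.get_obs();print(s['ft_force'],s['moment'])
E
```

```text
d cm [-0.1  -0.   -0.01] rot deg [-0.04 -0.03 -0.08]
[-0.48298766  0.39480776  1.25292457] [0.10740238 0.28484003 0.00128822]
```

It is seated: the weight has come off the gripper. Release and retreat straight up.

apply_moves --pt "0 0 0 0 0 0 0.6" --pt "0 0 0 0 0 0 0.6" --pt "0 0 0 0 0 0 0.6" --pt "0 0 0 0 0 0 0.6" --pt "0 0 0 0 0 0 0.6"

```text
time: 14.28
position: [0.5273, -0.1923, 0.0873]
tool_rot: [0.213, 0.977, -0.0, 0.0]
ft_force: [-0.3, -0.2, -0.0]
grip_width: 0.0436
```

apply_moves --pt "0 0 0 0 0 0 0.6" --pt "0 0 0 0 0 0 0.6" --pt "0 0 -2 0 0 0 0.6" --pt "0 0 -5 0 0 0 0.6" --pt "0 0 -9 0 0 0 0.6"

```text
time: 14.7
position: [0.5252, -0.1911, 0.1757]
tool_rot: [0.213, 0.977, 0.001, -0.003]
ft_force: [0.7, -1.2, -0.2]
grip_width: 0.0522
```

apply_moves --pt "0 0 -2 0 0 0 0.6" --pt "0 0 -3 0 0 0 0.6" --pt "0 0 -3 0 0 0 0.6" --pt "0 0 -3 0 0 0 0.6" --pt "0 0 -3 0 0 0 0.6"

```text
time: 15.12
position: [0.5259, -0.1915, 0.2055]
tool_rot: [0.213, 0.977, 0.0, -0.002]
ft_force: [0.6, -0.9, -0.1]
grip_width: 0.0524
```

```bash
python3 - <<'E'
from h import *
a,p=snap('wrist','w7.png');c,pc=snap('scene','s7.png')
M=yawx(-24.5,(0,0,1))
for O,col in ((np.array([.5267,-.1921,.008])+M@[.0015,0,0],(255,0,0)),):
  for q in ([(15,9,96),(15,-9,96),(-15,-9,96),(-15,9,96)],[(31,14,28),(31,-14,28),(-31,-14,28),(-31,14,28)],[(50,30,16),(50,-30,16),(-50,-30,16),(-50,30,16)]):
    cv2.polylines(a,[proj(p,O+np.array(q)/1000@M.T,True).round().astype(int)],True,col,1)
w=cv2.resize(a[130:300,240:400],(480,510),interpolation=cv2.INTER_CUBIC)
t=robot.camera('top');t=cv2.resize(t[198:298,143:243],(300,300),interpolation=cv2.INTER_CUBIC)
s=cv2.resize(c[215:295,190:290],(300,240),interpolation=cv2.INTER_CUBIC)
o=np.zeros((540,780,3),np.uint8);o[:510,:480]=w;o[:300,480:]=t;o[300:,480:]=s
cv2.imwrite('pics/fin.png',o[:,:,::-1]);print(robot.get_obs()['position'],robot.get_obs()['grip_width'])
E
```

```text
[ 0.52614809 -0.19160816  0.20547452] 0.052746952981467234
```

View pics/fin.png

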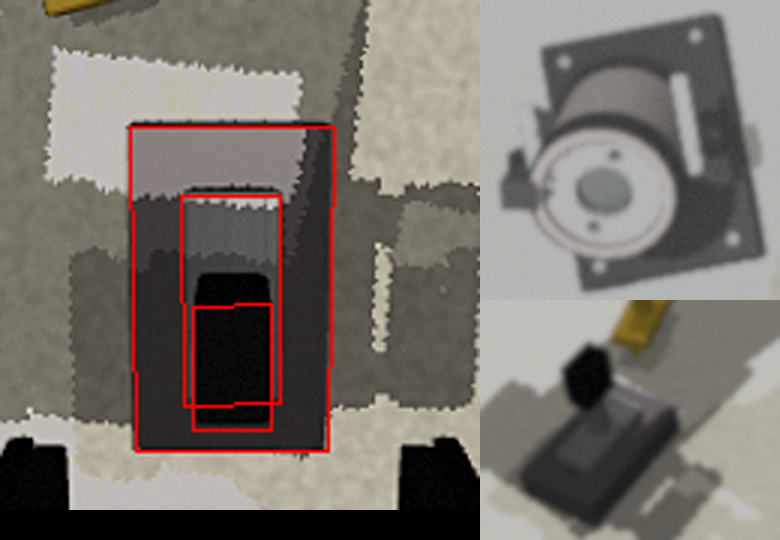

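The spanner stands upright in the holder, inside its predicted outlines. The ring's holes are now at crop (614,155) and (594,226). I check the turn, then hand in.

```bash
python3 - <<'E'
from h import *
p=robot.camera_params('top');f=lambda u,v:((u+.5)/6+143-.5,(v+.5)/6+198-.5)
def on(c):
    o,d=ray(p,f(*c));return o+d*((RM-o)@N)/(d@N)
an=[]
for a,b in (((190,323),(303,440)),((268,310),(228,452))):
    v=on(a)-on(b);an.append(np.degrees(np.arctan2(v@EY,v@EX)));print(an[-1],np.linalg.norm(v))
print('turned rad',np.radians(an[0]-an[1]))
E
```

```text
25.931991605436618 0.04792408712888982
-29.415534221664753 0.047784606998185625
turned rad 0.9659965585155167
```

```bash
python3 -c "
from h import *
robot.hand_in();print('ok')"
```

```text
the job is handed in; nothing more can be done
ok
```

The ring is turned past the catch, the spanner is back in its holder, and the job is handed in; the robot's clock read about 15 s of the 53 s allowed. I gripped the spanner, put both pins about 8 mm into the ring's holes without contact force, and turned it clockwise in two stages.

- **Ring:** after the first 44° of tool turn the lug was still riding on the catch nose, so I added 14°. The wrist image then showed the nose snapped back with the lug behind it, and the turning torque dropped from 0.31 to 0.05 N m. The top image gives 0.97 rad of ring turn. The joint value itself was never read: from the lug's position at the nose I put it at about 1.0–1.1 rad.
- **Spanner:** the last images show it upright in its holder within about 2 mm of the predicted outline. The gripper is open, 12 cm above where it let go, and touching nothing.
- **Bystanders:** the arm met no unexpected force. I did not check their positions again at the end.
- **Disagreement:** the wrist and top cameras differed by about 1.1 mm on the ring's centre. I used the wrist camera's fit of the tube rim.

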